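Push a tape roll through the self-closing flap of a drop box

ROBOT

A 7-joint arm with a two-finger parallel gripper is mounted at the origin on a cart in front of the work surface, level with it; the furniture and walls round the work are solid. World frame = base frame: x ahead of the robot, y to its left, z up, the work surface at z = 0. Lengths are in mm, angles in rad, forces in N, time in s.
With the tool pointing down it reaches from about 400 to 900 mm from the base axis. Payload 5.5 kg.
Tool frame: the origin (TCP) lies on the centre line of the jaws, within the pads' length; the fingertips stand 25 mm ahead of it and the grasp point (between the pads) lies 6 mm ahead of it; z points along the fingers, y is the line along which they close (so a half turn about z gives the same grasp; the last joint's range is limited). The gripper opens to 92 mm and grips with 3 to 60 N. Pads are 19 mm wide; open, the fingers measure 130 mm over their backs; the gripper's body (75 mm by 190 mm) begins 47 mm behind the grasp point.
Start: joints at [1.404, 0.501, -0.427, 1.55, 0.221, 1.138, -0.21], TCP at [270.879, -590.867, 251.729] pointing down, gripper open.
Joint ranges: [-2.88, 2.88], [-0.31, 2.03], [-1.54, 1.56], [0.2, 2.42], [-1.41, 4.55], [0.19, 2.02], [-2.57, 2.57]. Speed limits (rad/s): [2.57, 2.57, 3.14, 3.14, 3.14, 3.14, 3.14].

INTERFACE

Orientations are given as a unit quaternion [x, y, z, w].
In Python, from workcell import robot gives the robot as it stands. The module is installed in compiled form; this text tells all that it offers.
- The arm moves only by the shell command python3 -m crank 'ROWS' [FORCE]. ROWS is JSON, a list that holds one entry, the list of rows, each a list of 5 numbers: the opening, from -1 (shut) to 1 (fully open), then the shift along the tool's x, y, z in units of 0.15 m (1.0 is 0.15 m), then the turn about the tool's z in units of 60 degrees (1.0 is 60 degrees). In form: [[[grip, dx, dy, dz, turn], ...]]. A call has 1 to 12 rows; each row is the pose to reach, as a shift and turn from the pose commanded when the call began, along the tool's axes at that moment; what a row does not reach only later rows make up. A row lasts 1/8 s, in which the tool goes at most 62.5 mm and 10.7 degrees, less where a joint would pass 70% of its speed; a pose out of reach is approached as far as the arm can. A call with a number of a shift or a turn outside -1 to 1 is refused whole. A call with a gripper value outside its range is refused whole. The fingers move at their own pace and stop on an object; FORCE is the grip in N (left out, the last holds). Time passes only in rows, so rows that repeat a pose let the fingers close. It gives the time, the measured TCP pose, the force, the opening and the grip force at its end, in the units of the state.
- robot.sense(): the state, without advancing time (a new reading comes with each control period).
- robot.camera(name): name is "scene" or "top" or "wrist"; returns the picture (480x640x3 uint8, red, green, blue); there is no depth.
- robot.get_calibration(name): a dict with "vfov" (degrees; the focal length in pixels is half the picture's height over the tangent of half this angle, whatever the lens; pixels are square), "cx", "cy" (the principal point, pixels), "world_from_camera" (4x4, takes a point from camera to world coordinates); the wrist camera has in their place "tool_from_camera" (4x4, takes a point from camera to tool coordinates, whose origin is the TCP and whose axes are the flange's). Camera axes: x right, y down, z forward; pixel columns grow to the right and rows downward; lengths in mm; the calibration is good to about 2 mm. A picture is of the moment at which its call begins: read the wrist's pose just before it. get_calibration takes no time and is no camera call.
- robot.close_job(): hands the job in; it is judged then, once.
The state is a dict: "time": time; "joints": joint angles; "dq": joint speeds; "effort": joint torques, N m; "tcp_pos": TCP position; "tcp_rot": TCP orientation; "contact_force": force on the tool from outside, world axes, zero at the start; "wrist_torque": the same for the moment, N m; "width": finger opening in mm; "grip_force": force on a finger pad.
Only numpy, scipy, OpenCV 4.12 (cv2) and the standard library are available. Lean on these libraries where they do the work, as an engineer would, in place of code of your own. Each camera call takes 0.05 s, during which the arm holds its last target. There are 200 camera calls.

TASK

Push the small black tape roll into the grey drop box without picking it up: with one finger push the flap's raised bar forward to swing the flap open, and while it is held open push the roll along the deck with the other finger until it drops through. Do not slide the roll onto the flap while the flap is shut. Then back away so that the flap springs fully shut, and leave the nut, the battery, the tape gun and the printed carton where they are.

Things in the scene. Friction and masses are not known exactly. Their poses are not given: they have to be found in the camera images.
- drop_box: grey sheet-steel drop box, fixed to the table, 262 mm long, 178 mm wide, flat top 110 mm above its underside. Origin on the underside, below the middle of the flap's hinge line; x forward (the way the roll is pushed), y left, z up. Top: near deck x -127 to 0 mm with two lanes, the flap ahead of the right lane, a fixed lid behind it. Bin floor 104 mm below the deck.
- deck_mid (a point): middle of the near deck's top face. Right lane (box y -80 to 0 mm) holds the roll, between a fence 12 mm above the deck on the right and a rib 5 mm above it, 4 mm wide, on the left (y 0 to 4). Left lane (y 4 to 90) is flat and empty; the push bar stands over its far end.
- hinge_line (a point): point on the deck's top face at the flap's hinge line (box x 0), middle of the right lane (y -40 mm). The hole under the flap begins here: x 0 to 78, y -83 to 3 mm in the box's frame.
- flap (a joint): angle of the steel flap (rad): 0 shut and level with the deck, 1.2 fully open. Plate 72 x 82 x 4 mm, hinged along the box's y at its near edge, 4 mm below the deck's top; its far edge swings down into the bin, so the open flap is a chute sloping forward. A spring shuts it: about 2 N on the bar starts it, 4 N holds it wide open; the roll's weight does not open it.
- push_bar (a point): middle of the flap's push bar: a black free-turning roller 12 mm thick, 52 mm long along the box's y (y 19 to 71), on two thin arms (y 15 and 75) from the hinge. Shut, it is 36 mm before the hinge line, 44 mm above the deck; pushed forward it swings over the hinge on a 60 mm radius (at most 56 mm up): 20 mm forward opens the flap about 0.38 rad, 50 mm 0.9 rad, where a roll 20 mm past the hinge slides in.
- roll_mid (a point): centre (half-way up) of the small black tape roll, 62 mm across, 19 mm high, about 50 g, lying flat on the deck in the right lane, its centre 55 to 75 mm before the hinge line at the start
- nut: hexagon nut, 24 mm wide, 11 mm high, on the fixed lid behind the flap; origin at its underside; leave alone
- battery: small blue battery cell, 14 mm across, 51 mm tall, standing on the box's top at the rear left; origin at its underside; leave alone
- tape_gun: red packing-tape gun, 60 x 154 x 90 mm high, on the table to the left of the box; origin at its underside; leave alone
- carton: small printed carton, 56 x 85 x 41 mm high, on the table to the right of the box; origin at its underside; leave alone
Not all that is in view belongs to the job. Leave any red look-alike of the part that bears roll_mid alone.

How it is judged (in metres and radians):
On the way, in this order (a step that is already met when the one before it is completed fails the run):
1. the flap is pushed open while the roll still lies on the deck or just passes the hinge line (value of joint flap above 0.3 rad and z of roll_mid in the frame of drop_box above 0.1 m and x of roll_mid in the frame of drop_box below 0.05 m), for 0.05 s.
2. the roll drops through the open flap into the bin (z of roll_mid in the frame of drop_box below 0.08 m and x of roll_mid in the frame of drop_box between 0 and 0.135 m and y of roll_mid in the frame of drop_box between -0.085 and 0.005 m), for 0.1 s.
At the end, for the whole second after the job is handed in: the roll lies in the bin under the flap (its centre at least 50 mm below the deck and within the bin's walls) and the flap is shut (under 0.06 rad) (z of roll_mid in the frame of drop_box below 0.06 m and x of roll_mid in the frame of drop_box between -0.006 and 0.135 m and y of roll_mid in the frame of drop_box between -0.085 and 0.005 m and value of joint flap below 0.06 rad); the robot touches nothing.
It fails at once if the roll is lifted (its centre more than 35 mm above the deck) (z of roll_mid in the frame of drop_box above 0.145 m).
It fails at once if the roll is slid onto the shut flap (centre over 10 mm past the hinge line with the flap open less than 0.2 rad, the roll not yet below) (x of roll_mid in the frame of drop_box above 0.01 m and z of roll_mid in the frame of drop_box above 0.095 m and value of joint flap below 0.2 rad).
It fails at once if the nut, battery, tape gun or carton is moved by more than 20 mm (distance of any of nut, battery, tape_gun, carton from where it was at the start of the episode above 0.02 m).
It also fails if it takes over 35 s, if anything falls off the work surface, if the arm or the gripper's body presses on something with over 40 N, if the wrist force passes 120 N, or if a joint passes its speed limit or range.

## Working session

There is one attempt and no reset: what is moved stays moved. The work goes in short steps, Python scripts to look and compute and a shell command to move; the robot and the scene stay as the last step left them, time stands still between calls to the robot, and variables do not carry over. Pictures are saved under pics/ and viewed, at most 10 in all, crops included, and the job is handed in when it is done.

```bash
mkdir -p pics; python3 - <<'E'
from workcell import robot
import cv2
s=robot.sense();print(s['tcp_pos'],s['tcp_rot'],s['width'],s['time'])
for n in("scene","top"):
    im=robot.camera(n);cv2.imwrite(f"pics/{n}1.png",im[:,:,::-1]);c=robot.get_calibration(n);print(n,c)
E
```

```text
[ 270.53732145 -590.29898396  250.69109606] [ 9.76989867e-01  2.13283486e-01 -1.76887829e-04 -9.61006487e-04] 91.61552205159487 0.0
scene {'vfov': 48.08677922488527, 'cx': 328.5879186218726, 'cy': 245.82080601598688, 'world_from_camera': array([[-8.94949408e-01, -1.81469178e-01,  4.07595995e-01,
         2.97649753e+02],
       [-4.46161884e-01,  3.59359045e-01, -8.19634461e-01,
         7.39489215e+02],
       [ 2.26508429e-03, -9.15385172e-01, -4.02572795e-01,
         4.82494071e+02],
       [ 0.00000000e+00,  0.00000000e+00,  0.00000000e+00,
         1.00000000e+00]])}
top {'vfov': 55.194062384013186, 'cx': 330.1041150698591, 'cy': 236.8518634007182, 'world_from_camera': array([[-2.71573490e-03, -9.91054158e-01,  1.33432683e-01,
         5.34184134e+02],
       [-9.99852277e-01,  4.26425253e-04, -1.71826208e-02,
         5.29012827e+01],
       [ 1.69720088e-02, -1.33459636e-01, -9.90908914e-01,
         1.03147514e+03],
       [ 0.00000000e+00,  0.00000000e+00,  0.00000000e+00,
         1.00000000e+00]])}
```

View pics/top1.png

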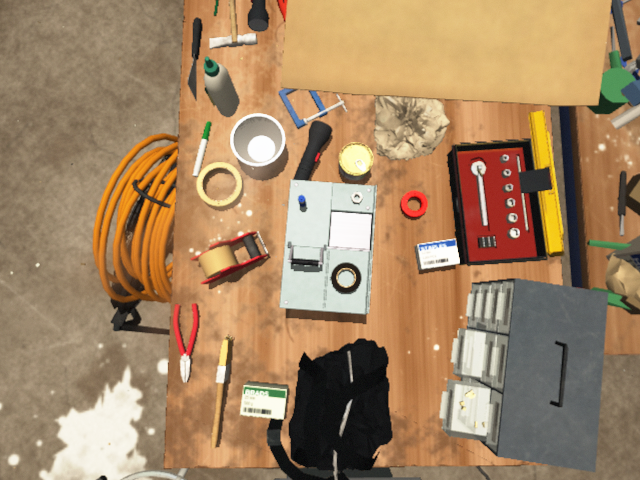

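View pics/scene1.png

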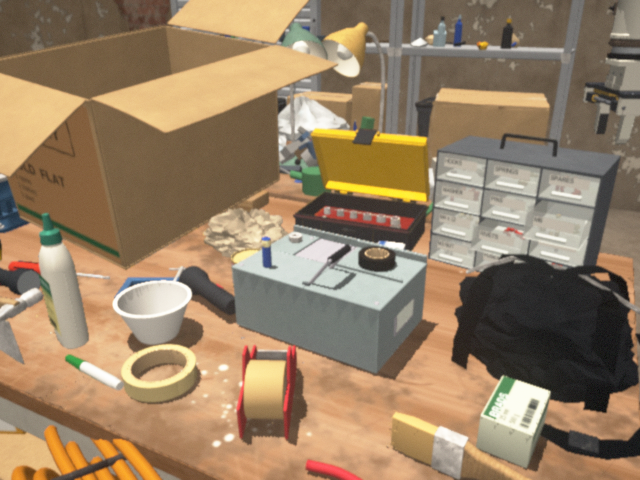

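The top view shows the box at about (282–376, 180–316), with its forward direction up the image (world +x). Two rings could be the roll. The black one at (346,277) lies on the deck in the right lane and fits the description. The red one at (413,204) is on the table and is the look-alike. The push bar is at (306,262). I'll confirm with one enlarged crop.

```bash
python3 - <<'E'
import cv2
im=cv2.imread("pics/top1.png")[170:325,270:390]
cv2.imwrite("pics/crop1.png",cv2.resize(im,None,fx=3.87,fy=3.87,interpolation=cv2.INTER_CUBIC))
E
```

```text
(no output)
```

View pics/crop1.png

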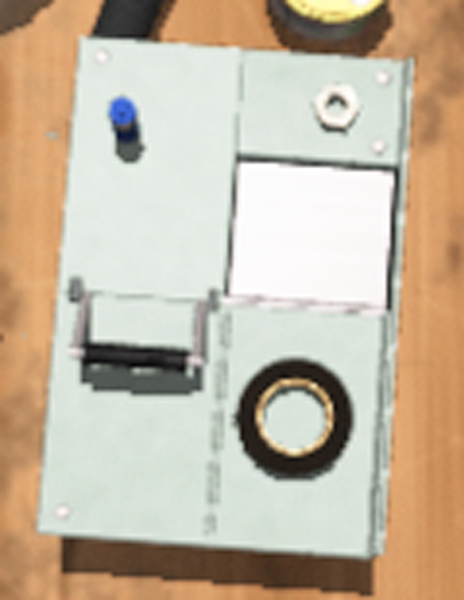

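```bash
cat > h.py <<'E'
from workcell import robot
import numpy as np
from scipy.optimize import least_squares
C=robot.get_calibration("top");T=C['world_from_camera'];f=240/np.tan(np.radians(C['vfov']/2))
def proj(p):
    q=T[:3,:3].T@(np.asarray(p)-T[:3,3]);return np.array([f*q[0]/q[2]+C['cx'],f*q[1]/q[2]+C['cy']])
def back(u,v,z):
    d=T[:3,:3]@np.array([(u-C['cx'])/f,(v-C['cy'])/f,1]);return T[:3,3]+d*(z-T[2,3])/d[2]
def crop(u,v,z): return back(u/3.87+270-.4,v/3.87+170-.4,z)
E
python3 - <<'E'
from h import *
pts=[((80,38),(135,90,110)),((38,530),(-127,90,110)),((383,556),(-127,-88,120)),((412,60),(135,-88,120)),((82,354),(-36,71,154)),((194,360),(-36,19,154)),((238,157),(78,3,110)),((397,168),(78,-83,110)),((228,300),(0,3,110)),((388,310),(0,-83,110))]
W=np.array([crop(*p,b[2]) for p,b in pts]);B=np.array([b for p,b in pts],float)
def R(a):return np.array([[np.cos(a),-np.sin(a)],[np.sin(a),np.cos(a)]])
r=lambda q:(B[:,:2]@R(q[2]).T+q[:2]-W[:,:2]).ravel()
s=least_squares(r,[500,0,0],loss='soft_l1');print(s.x,r(s.x).reshape(-1,2).round(1))
o=R(s.x[2])
print("roll in box",o.T@(crop(295,418,129)[:2]-s.x[:2]),crop(295,418,129))
print("nut,batt",[o.T@(crop(u,v,z)[:2]-s.x[:2]) for u,v,z in((336,107,121),(122,110,161))])
print("bar world",o@[-36,45]+s.x[:2])
E
```

```text
[636.74154514  38.93305937  75.32346101] [[ 0.6  0.1]
 [-2.2  0.4]
 [-2.1 -1.4]
 [ 1.5 -2. ]
 [ 0.5 -0.6]
 [-0.3  2.9]
 [ 1.5  1.4]
 [ 1.  -0.5]
 [-0.4  1.7]
 [-1.5 -0.5]]
roll in box [-59.12318925 -36.82384695] [575.0330267    6.62816868 129.        ]
nut,batt [array([104.86651415, -47.68700092]), array([86.0846582 , 61.30158329])]
bar world [604.20329592  86.49630503]
```

```bash
cat >> h.py <<'E'
from scipy.spatial.transform import Rotation as Ro
O=np.array([636.74,38.93]);Y=-0.0755
def Rm(a):return np.array([[np.cos(a),-np.sin(a)],[np.sin(a),np.cos(a)]])
def plan(bx,by,z,psi=Y-0.118):
    s=robot.sense();M=Ro.from_quat(s['tcp_rot']).as_matrix();w=np.r_[O+Rm(Y)@[bx,by],z]
    h=np.arctan2(M[1,0],M[0,0])
    print("t",s['time'],"tcp",np.round(s['tcp_pos'],1),"box",np.round(Rm(Y).T@(s['tcp_pos'][:2]-O),1),"shift",np.round(M.T@(w-s['tcp_pos'])/150,3),"turn",round(-np.degrees(psi-h)/60,3),"F",np.round(s['contact_force'],1),"w",round(s['width'],1))
E
python3 -m crank '[[[0.43,0,0,-0.4,0],[0.43,0,0,-0.8,0.15],[0.43,0,0,-1,0.3],[0.43,0,0,-1,0.45],[0.43,0,0,-1,0.6],[0.43,0,0,-1,0.6]]]'
python3 -c "from h import *;plan(-110,5.5,250)"
```

```text
time: 0.85
tcp_pos: [270.8, -590.6, 401.3]
tcp_rot: [0.995, -0.098, -0.0, -0.0]
contact_force: [-0.7, 0.3, -0.3]
width: 65.7
grip_force: 0.0
t 0.85 tcp [ 270.8 -590.6  401.3] box [-317.4 -655.4] shift [ 0.839 -4.54   1.01 ] turn -0.003 F [-0.7  0.3 -0.3] w 65.7
```

```bash

python3 -m crank '[[[0.43,0.06,-0.33,0,0],[0.43,0.12,-0.66,0,0],[0.43,0.2,-1,0,0]]]' | head -2
python3 -m crank '[[[0.43,0.06,-0.33,0,0],[0.43,0.12,-0.66,0,0],[0.43,0.2,-1,0,0]]]' | head -2
python3 -m crank '[[[0.43,0.06,-0.33,0,0],[0.43,0.12,-0.66,0,0],[0.43,0.2,-1,0,0]]]' | head -2
python3 -m crank '[[[0.43,0.06,-0.33,0,0],[0.43,0.12,-0.66,0,0],[0.43,0.2,-1,0,0],[0.43,0.2,-1,0,0]]]' 
python3 -c "from h import *;plan(-110,5.5,250)"
```

```text
time: 1.23
tcp_pos: [330.1, -448.3, 401.3]
time: 1.6
tcp_pos: [389.0, -307.0, 401.5]
time: 1.98
tcp_pos: [448.0, -166.0, 401.6]
time: 2.48
tcp_pos: [507.5, -21.1, 401.8]
tcp_rot: [0.996, -0.093, 0.0, -0.001]
contact_force: [-0.8, -0.8, -0.6]
width: 65.8
grip_force: 0.0
t 2.475 tcp [507.5 -21.1 401.8] box [-124.4  -69.6] shift [ 0.04  -0.506  1.013] turn 0.007 F [-0.8 -0.8 -0.6] w 65.8
```

Moving to the hover above the start point, then a wrist picture to check the pose and the roll.

```bash

python3 -m crank '[[[0.43,0.02,-0.25,0.3,0],[0.43,0.04,-0.5,0.6,0],[0.43,0.04,-0.506,0.9,0.007],[0.43,0.04,-0.506,0.9,0.007]]]' | head -2
python3 - <<'E'
from h import *
import cv2
plan(-110,5.5,141)
s=robot.sense();im=robot.camera("wrist");cv2.imwrite("pics/w1.png",im[:,:,::-1])
c=robot.get_calibration("wrist");f=240/np.tan(np.radians(c['vfov']/2))
W=np.eye(4);W[:3,:3]=Ro.from_quat(s['tcp_rot']).as_matrix();W[:3,3]=s['tcp_pos'];W=W@c['tool_from_camera']
for n,b in dict(roll=(-59,-37,129),barL=(-36,71,154),barR=(-36,19,154),hingeR=(0,-83,110),hingeL=(0,3,110),flapfarR=(78,-83,110),nearL=(-127,90,110)).items():
    p=np.r_[O+Rm(Y)@b[:2],b[2]];q=W[:3,:3].T@(p-W[:3,3]);print(n,f*q[0]/q[2]+c['cx'],f*q[1]/q[2]+c['cy'])
np.savez("w1.npz",W=W,f=f,c=[c['cx'],c['cy']])
E
```

```text
time: 2.98
tcp_pos: [524.9, 45.6, 263.5]
t 2.975 tcp [524.9  45.6 263.5] box [-112.    -1.8] shift [ 0.013 -0.051  0.816] turn -0.01 F [-0.7 -0.1  0.5] w 65.8
roll 354.9146890632935 161.7991515433609
barL 197.5755731038546 149.8839486523297
barR 272.9313183591729 139.73571338294465
hingeR 404.45777323836785 74.46413196527942
hingeL 293.10302168352956 89.9457099083474
flapfarR 397.36543184560463 -44.8490357051887
nearL 216.02941999132366 258.811242407483
```

View pics/w1.png

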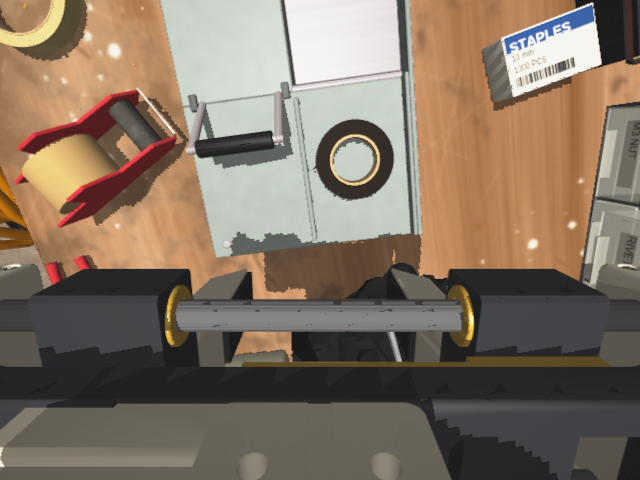

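The prediction and picture agree within about 2 px: roll at (355,159), bar (196–272, 145), deck near-left corner (217,256). Descending behind the roll.

```bash

python3 -m crank '[[[0.43,0.013,-0.05,0.3,-0.01],[0.43,0.013,-0.05,0.55,-0.01],[0.43,0.013,-0.05,0.7,-0.01],[0.43,0.013,-0.05,0.816,-0.01],[0.43,0.013,-0.05,0.816,-0.01]]]' | head -2
python3 - <<'E'
from h import *
plan(-110,5.5,141)
plan(-60,5.5,141)
E
```

```text
time: 3.65
tcp_pos: [531.5, 53.0, 144.7]
t 3.65 tcp [531.5  53.  144.7] box [-106.     6.1] shift [-0.026  0.007  0.024] turn -0.003 F [0.3 0.  0.7] w 65.7
t 3.65 tcp [531.5  53.  144.7] box [-106.     6.1] shift [ 0.305 -0.033  0.025] turn -0.003 F [0.3 0.  0.7] w 65.7
```

```bash

python3 -m crank '[[[0.43,0.05,-0.006,0.024,0],[0.43,0.1,-0.012,0.024,0],[0.43,0.15,-0.018,0.024,0],[0.43,0.2,-0.024,0.024,0],[0.43,0.25,-0.03,0.024,0],[0.43,0.3,-0.036,0.024,0],[0.43,0.3,-0.036,0.024,0]]]' | head -2
python3 - <<'E'
from h import *
import cv2
plan(-10,5.5,141)
s=robot.sense();im=robot.camera("wrist");a=im[60:360,100:500]
b=robot.camera("scene")[190:340,210:450]
o=np.vstack([cv2.resize(a,(400,300)),cv2.resize(b,(400,250))])
cv2.imwrite("pics/w2.png",o[:,:,::-1])
E
```

```text
time: 4.53
tcp_pos: [577.0, 50.4, 140.7]
t 4.525 tcp [577.   50.4 140.7] box [-60.4   6.9] shift [ 0.335 -0.031 -0.002] turn -0.002 F [ 0.   0.9 -0.5] w 65.5
```

View pics/w2.png

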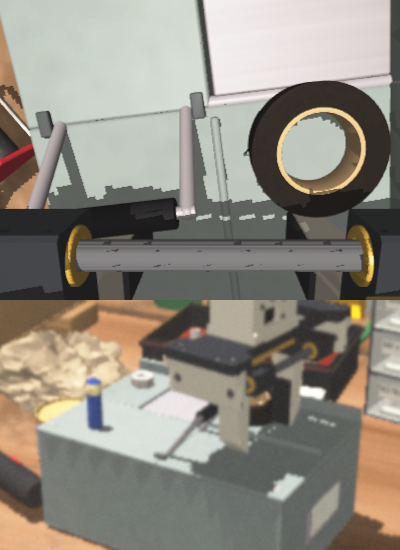

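The roll sits ahead of the right finger at crop (320,148), still short of the hinge. The left finger is just behind the bar at crop (130,215). Now pushing both forward.

```bash

python3 -m crank '[[[0.43,0.06,-0.006,0,0],[0.43,0.12,-0.012,0,0],[0.43,0.18,-0.018,0,0],[0.43,0.22,-0.022,0,0],[0.43,0.22,-0.022,0,0]]]' | head -4
python3 - <<'E'
from h import *
import cv2
plan(-1,5.5,141)
im=robot.camera("wrist");a=im[60:360,100:500]
b=robot.camera("scene")[190:340,210:450]
o=np.vstack([cv2.resize(a,(400,300)),cv2.resize(b,(400,250))])
cv2.imwrite("pics/w3.png",o[:,:,::-1])
E
```

```text
time: 5.25
tcp_pos: [609.8, 47.3, 140.6]
tcp_rot: [0.995, -0.098, 0.0, -0.0]
contact_force: [-2.1, 0.1, 0.6]
t 5.25 tcp [609.8  47.3 140.6] box [-27.5   6.3] shift [ 0.176 -0.016 -0.003] turn -0.002 F [-2.1  0.1  0.6] w 65.5
```

View pics/w3.png

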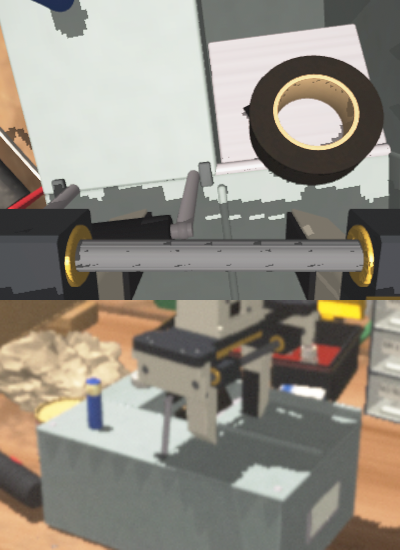

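The flap is about half open, with the roll tipping onto the chute at crop (315,115). Continuing.

```bash

python3 -m crank '[[[0.43,0.06,-0.006,0,0],[0.43,0.12,-0.012,0,0],[0.43,0.17,-0.016,0,0],[0.43,0.2,-0.02,0,0],[0.43,0.2,-0.02,0,0],[0.43,0.2,-0.02,0,0]]]' | head -4
python3 - <<'E'
from h import *
import cv2
plan(-110,5.5,141)
im=robot.camera("wrist");a=im[60:360,100:500]
b=robot.camera("top")[170:325,270:390]
o=np.vstack([cv2.resize(a,(400,300)),cv2.resize(b,(232,300)).copy() if 0 else cv2.copyMakeBorder(cv2.resize(b,(232,300)),0,0,0,168,0)])
cv2.imwrite("pics/w4.png",o[:,:,::-1])
E
```

```text
time: 6.1
tcp_pos: [639.1, 44.6, 140.7]
tcp_rot: [0.995, -0.097, -0.0, -0.0]
contact_force: [-3.8, 3.4, -1.6]
t 6.1 tcp [639.1  44.6 140.7] box [1.9 5.8] shift [-0.74   0.091 -0.002] turn -0.001 F [-3.8  3.4 -1.6] w 66.1
```

View pics/w4.png

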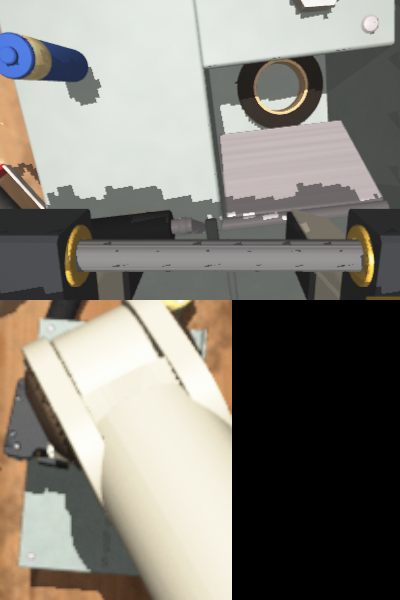

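The roll is down on the bin floor at crop (280,90), beyond the open flap. Backing out along the same line, then up.

```bash

python3 -m crank '[[[0.43,-0.1,0.011,0,0],[0.43,-0.2,0.022,0,0],[0.43,-0.3,0.034,0,0],[0.43,-0.4,0.046,0,0],[0.43,-0.5,0.058,0,0],[0.43,-0.62,0.072,0,0],[0.43,-0.74,0.09,0,0],[0.43,-0.74,0.09,-0.3,0],[0.43,-0.74,0.09,-0.6,0],[0.43,-0.74,0.09,-0.8,0],[0.43,-0.74,0.09,-0.8,0],[0.43,-0.74,0.09,-0.8,0]]]' | head -4
python3 - <<'E'
from h import *
import cv2
plan(-110,5.5,250)
a=robot.camera("wrist")[0:300,100:500]
b=cv2.resize(robot.camera("scene")[190:340,210:450],(400,250))
cv2.imwrite("pics/w5.png",np.vstack([a,b])[:,:,::-1])
E
```

```text
time: 7.7
tcp_pos: [527.7, 51.8, 260.4]
tcp_rot: [0.995, -0.098, 0.0, 0.0]
contact_force: [-1.0, 0.4, -1.2]
t 7.7 tcp [527.7  51.8 260.4] box [-109.7    4.6] shift [-0.003 -0.006  0.069] turn -0.003 F [-1.   0.4 -1.2] w 65.4
```

View pics/w5.png

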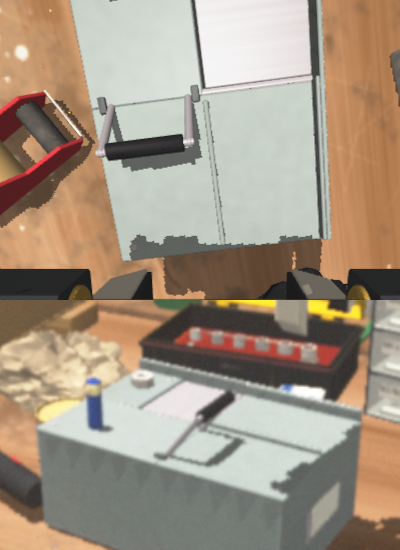

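The flap is shut: the bar is back at crop (145,147) and the plate is flush. The roll is gone from the deck, the nut and battery are undisturbed, and the robot is clear.

```bash
python3 -c "from workcell import robot;print(robot.close_job())"
```

```text
the job is handed in; nothing more can be done
None
```

The tape roll was pushed through the open flap into the bin, the flap sprang shut, nothing else was seen to move, and the job was handed in at about 8 s; no verdict came back.

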